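# Open the stone stand's prop leg and set the sharpening stone on it

### The job

Swing the folding prop leg of the sharpening-stone stand out by pushing it until it is fully against its stop, with the orange stop button pushed right in, but do not force it past there: it must never be pushed harder than 22 N. The stop is set a little differently each time, so feel for it. Then gently lay the white sharpening stone on the stand as a level bridge, one end between the lips of the fixed ledge and the other on the pad of the leg, leave it there, and do not disturb the other things on the desk.

Things in the scene. Friction and masses are not known exactly. Their poses are not given: they have to be found in the camera images.
- stand: Fixed stone stand: dark steel base plate 92 x 84 x 8 mm, grey pedestal with black rubber ledge. Origin on the upright hinge axis of its leg, at desk height; x points from the hinge to the pedestal, z up. The swung-out leg lies along -x.
- stand_hinge (a point): Point on the leg's upright hinge axis, 30 mm above the desk, straight above the stand's origin. A grey stop block (22 x 20 mm, top 52 mm above the desk) with an orange sprung button stands on the stand's -y side of the swung-out leg, 62 mm from the hinge; it is clamped in an arc slot, at a different angle each time, up to 0.09 rad either way.
- ledge (a point): Centre of the ledge's top, 50 mm above the desk, at x = 40 mm on the stand. The ledge spans x = 16 to 60 mm; an end lip stands at x = 60.5 mm and two cheeks 58 mm apart (y = -29 and +29 mm, x = 24 to 64 mm); they rise 8 mm above the ledge.
- seat (a point): Where the stone's centre belongs: x = -33 mm, y = 0 on the stand, 61 mm above the desk; the stone's long axis lies along the stand's x axis.
- leg_end (a point): Point in the foot of the aluminium leg, 108 mm from the hinge axis, 30 mm above the desk. The leg is a straight upright bar 10 mm thick, from 16 to 44 mm above the desk; its end (100 to 118 mm from the hinge) carries a black rubber pad 24 mm wide, top 50 mm above the desk. Push on the flat side of the bar, about 75 mm from the hinge.
- leg (a joint): Leg angle (rad). 0 = folded, along the stand's +y axis; grows counter-clockwise seen from above; 1.57 = along the stand's -x axis. Fully against its stop at 1.48 to 1.66, depending on the stop block. Starts at 0.15 to 0.5. The hinge is stiff: it moves under about 5 N at 75 mm from the axis and stays where it is left.
- button (a joint): How far (m) the orange sprung stop button is pushed in by the leg: 0 = out, 0.004 = fully in, where it is a solid stop. Pressing it in adds 1 to 4 N at 75 mm from the hinge; the hinge's friction then holds the leg there.
- stone_centre (a point): Centre of the white sharpening stone, a plain bar 40 x 172 x 22 mm of 0.27 to 0.5 kg, lying flat on the desk; its long axis is its y axis, its z axis points up. This point is half-way up, 11 mm above the underside.
- wax: Bystander: orange-brown block 30x56x22 mm; origin at the centre of its underside.
- gauge: Bystander: small pale grey block with a slot, 22x36x15 mm; origin at the centre of its underside.

How it is judged:
On the way:
1. The leg stands against its stop by itself, button pushed in at least 2.8 mm, nothing of the robot touching it, the stone not yet moved (value of joint button above 0.0028 m and contact force between each of the arm, the fingers and leg below 0.1 N and distance of stone_centre from where it was at the start of the episode below 0.02 m), for 0.2 s.
At the end, for the whole second after the job is handed in: Button still pushed in at least 2.8 mm of 4 by the leg, leg at rest; stone level within 0.06 rad, centre 61 +-4 mm high, within 11 (towards ledge) or 14 mm of its seat lengthwise and 15 mm sideways, turned less than 0.15 rad, leg's end within 100 mm of its centre (value of joint button above 0.0028 m and x of stone_centre in the frame of stand between -0.047 and -0.022 m and y of stone_centre in the frame of stand between -0.015 and 0.015 m and height (world z) of stone_centre between 0.057 and 0.065 m and angle between stone_centre's own z axis and vertical below 0.06 rad and velocity of joint leg below 0.02 rad/s and angle between the y axis of stone_centre and the x axis of stand, either way round below 0.15 rad and horizontal distance between leg_end and stone_centre below 0.1 m); the robot touches nothing.
It fails at once if The leg is pushed harder than 22 N (contact force between any of the fingers, the arm and leg above 22 N).
It fails at once if The stone is dropped or pressed hard onto the stand (over 40 N) (contact force between stone and stand above 40 N).
It fails at once if The brown wax block or the grey gauge block is moved more than 20 mm (distance of any of wax, gauge from where it was at the start of the episode above 0.02 m).
It also fails if it takes over 61 s, if anything falls off the work surface, if the arm or the gripper's body presses on something with over 40 N, if the wrist force passes 120 N, or if a joint passes its speed limit or range.

### The arm

A 6-joint arm with a two-finger parallel gripper is mounted at the origin on a cart in front of the work surface, level with it; the furniture and walls round the work are solid. World frame = base frame: x ahead of the robot, y to its left, z up, the work surface at z = 0. Lengths are in m, angles in rad, forces in N, time in s.
With the tool pointing down it reaches from about 0.3 to 0.775 m from the base axis. Payload 14.6 kg.
Tool frame: the origin (TCP) lies at the very end of the fingers, on their centre line; the grasp point (between the pads) lies 19 mm behind it; y points along the fingers, x is the direction in which the jaws open and shut, and the axes are right-handed (so a half turn about y gives the same grasp; the last joint's range is limited). The gripper opens to 94 mm and grips with 3 to 60 N. Pads are 16 mm wide; open, the fingers measure 119 mm over their backs; the gripper's body (75 mm by 177 mm) begins 78 mm behind the grasp point.
Start: joints at [-1.322, 0.3, 1.521, -0, 1.321, -0.067], TCP at [0.171, -0.523, 0.205] pointing down, gripper open.
Joint ranges: [-3.03, 3.03], [-0.79, 2.21], [0.23, 2.52], [-1.04, 4.18], [0, 3.07], [-2.55, 2.55]. Speed limits (rad/s): [2.22, 2.22, 2.57, 3.14, 3.14, 3.14].

### API

Orientations are given as [roll, pitch, yaw] about the fixed x, y, z axes, in that order (R = Rz(yaw) Ry(pitch) Rx(roll)).
In Python, from station import get_obs, cams, hand_in gives the robot as it stands. The module is installed in compiled form; this text tells all that it offers.
- The arm moves only by the tool step_arm, never from a script. Its argument "plan" is a list of rows, each an object with "grip": the closure, from -1 (fully open) to 1 (shut), so that 0 is half open; "slide": the shift along the tool's x, y, z in m, a list of three; "spin": the turn about the tool's y in degrees. A call has 1 to 20 rows; each row shifts and turns the commanded pose from where the row before left it, along the tool's axes as they then stand; what a row does not reach is not made up. A row lasts 1/12 s, in which the tool goes at most 41.7 mm and 7.16 degrees, less where a joint would pass 70% of its speed; a pose out of reach is approached as far as the arm can. A call is refused whole if a number of a shift passes 0.0417 or a number of a turn 7.16, either way. A call with a gripper value outside its range is refused whole. The fingers move at their own pace and stop on an object; "force" is the grip in N (left out, the last holds). Time passes only in rows, so rows that do not move let the fingers close. It gives the time, the measured TCP pose, the force and the opening at its end, in the units of the state.
- get_obs(): the state, without advancing time (a new reading comes with each control period).
- cams.camera(name): name is "scene" or "top" or "wrist"; returns the picture (480x640x3 uint8, blue, green, red); there is no depth.
- cams.calibration(name): a dict with "K" (3x3 intrinsics, pixels), "T" (4x4, takes a point from camera to world coordinates). Camera axes: x right, y up, looking along -z (the intrinsics and any distortion apply to the point x, -y, -z); pixel columns grow to the right and rows downward; lengths in m; the calibration is good to about 2 mm. A picture is of the moment at which its call begins: read the wrist's pose just before it. calibration takes no time and is no camera call; for the wrist camera it gives the pose at the moment of the call.
- hand_in(): hands the job in, once; it reports no verdict.
The state is a dict: "time_s": time; "qpos": joint angles; "joint_vel": joint speeds; "tau": joint torques, N m; "ee_pos": TCP position; "eef_rot": TCP orientation; "force": force on the tool from outside, world axes, zero at the start; "moment": the same for the moment, N m; "grip_width": finger opening in m.
Only numpy, scipy, OpenCV 4.12 (cv2) and the standard library are available. Lean on these libraries where they do the work, as an engineer would, in place of code of your own. Each camera call takes 0.05 s, during which the arm holds its last target.

## Working session

There is one attempt and no reset: what is moved stays moved. The work goes in short steps, Python scripts to look and compute and a tool call to move; the robot and the scene stay as the last step left them, time stands still between calls to the robot, and variables do not carry over. Pictures are saved under pics/ and viewed, and the job is handed in when it is done.

Besides the shell and the picture viewer there is one more tool, called after ">>>" as name([rows], argument=value, ...), one row to a line, values as JSON. step_arm: Moves the arm, as the interface text tells. Its arguments: {"type":"object","properties":{"plan":{"type":"array","items":{"type":"object","properties":{"grip":{"type":"number"},"slide":{"type":"array","items":{"type":"number"}},"spin":{"type":"number"}}}},"force":{"type":"number"}},"required":["plan"]}

```bash
mkdir -p pics
python3 - <<'E'
from station import get_obs, cams
import cv2,numpy as np
o=get_obs()
for k,v in o.items(): print(k,np.round(v,4))
for n in ["scene","top","wrist"]:
    c=cams.calibration(n);print(n,c.keys(),np.round(c["K"],2).tolist(),np.round(c["T"],4).tolist())
    cv2.imwrite(f"pics/a_{n}.png",cams.camera(n))
E
```

```text
time_s 0.0
qpos [-1.3216  0.3005  1.5216 -0.      1.3207 -0.0666]
joint_vel [ 0.001  -0.0001 -0.0016  0.0013  0.0018  0.0012]
tau [ 2.00000e-04 -5.31811e+01 -3.52739e+01  7.07000e-02  2.44000e-02
 -1.00000e-04]
ee_pos [ 0.1707 -0.5226  0.2049]
eef_rot [-1.5707e+00  1.1000e-03 -1.2550e+00]
force [-0.3122  0.1184  0.0015]
moment [0.0195 0.0313 0.0021]
grip_width 0.094
scene dict_keys(['K', 'T']) [[522.41, 0.0, 319.27], [0.0, 522.41, 255.19], [0.0, 0.0, 1.0]] [[-0.5105, 0.5383, -0.6705, -0.0263], [-0.8599, -0.3181, 0.3993, 0.6825], [0.0017, 0.7804, 0.6253, 0.5915], [0.0, 0.0, 0.0, 1.0]]
top dict_keys(['K', 'T']) [[581.77, 0.0, 328.83], [0.0, 581.77, 235.56], [0.0, 0.0, 1.0]] [[0.0212, 0.9962, -0.0848, 0.5024], [-0.9998, 0.0216, 0.0032, 0.3624], [0.005, 0.0847, 0.9964, 0.9389], [0.0, 0.0, 0.0, 1.0]]
wrist dict_keys(['K', 'T']) [[384.35, 0.0, 320.77], [0.0, 384.35, 242.72], [0.0, 0.0, 1.0]] [[0.3116, 0.9113, 0.2691, 0.2502], [-0.9502, 0.299, 0.0876, -0.4982], [-0.0007, -0.283, 0.9591, 0.3844], [0.0, 0.0, 0.0, 1.0]]
```

View pics/a_scene.png

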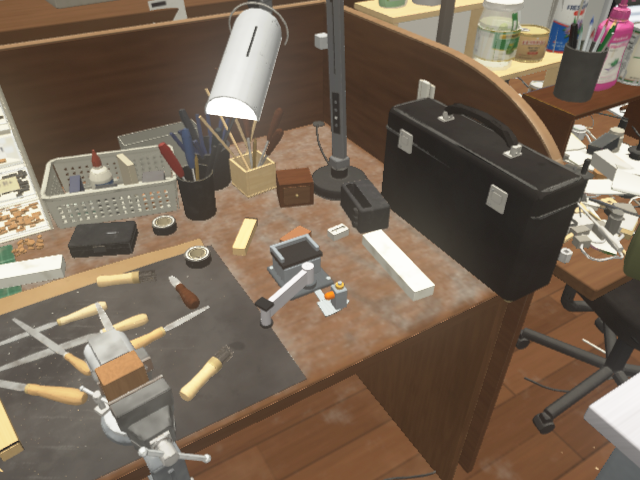

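View pics/a_top.png

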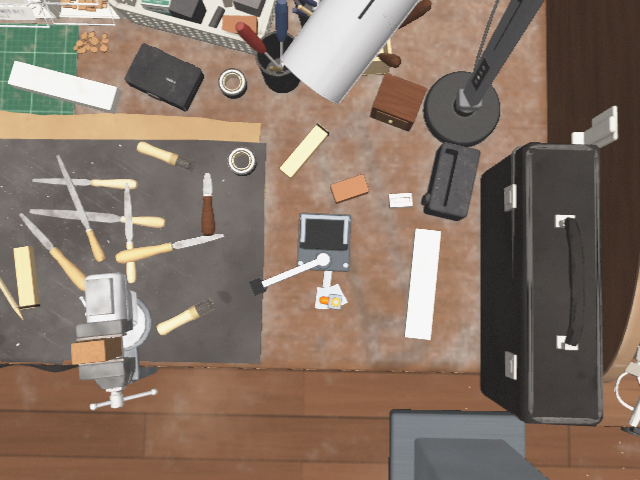

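View pics/a_wrist.png

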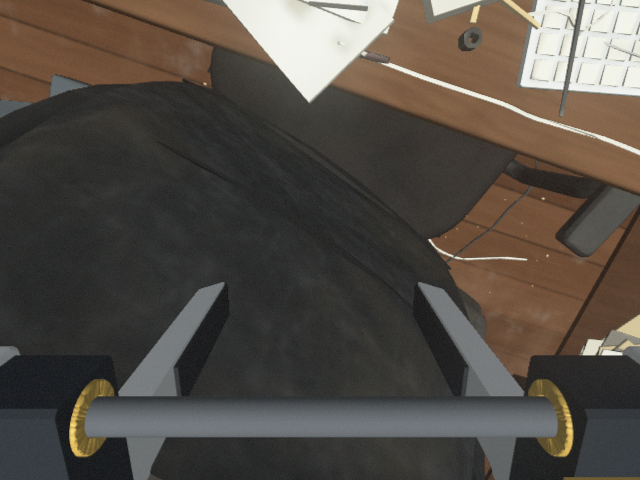

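```bash
cat > h.py <<'E'
import numpy as np, cv2
from scipy.optimize import least_squares
def proj(c,P):
    T=np.array(c["T"]);K=np.array(c["K"])
    p=(np.atleast_2d(P)-T[:3,3])@T[:3,:3]
    u=K[0,0]*p[:,0]/-p[:,2]+K[0,2]; v=K[1,1]*-p[:,1]/-p[:,2]+K[1,2]
    return np.c_[u,v]
def ray(c,uv):
    T=np.array(c["T"]);K=np.array(c["K"])
    d=np.array([(uv[0]-K[0,2])/K[0,0],-(uv[1]-K[1,2])/K[1,1],-1.])
    return T[:3,3],T[:3,:3]@d
def atz(c,uv,z):
    o,d=ray(c,uv); return o+d*(z-o[2])/d[2]
def tri(cs,uvs):
    A=np.zeros((3,3));b=np.zeros(3)
    for c,uv in zip(cs,uvs):
        o,d=ray(c,uv);d=d/np.linalg.norm(d);M=np.eye(3)-np.outer(d,d);A+=M;b+=M@o
    x=np.linalg.solve(A,b)
    return x,[np.round(proj(c,x)[0]-uv,1).tolist() for c,uv in zip(cs,uvs)]
E
python3 - <<'E'
import cv2
t=cv2.imread("pics/a_top.png");s=cv2.imread("pics/a_scene.png")
cv2.imwrite("pics/b_top.png",cv2.resize(t[170:350,235:475],None,fx=3.3,fy=3.3,interpolation=cv2.INTER_CUBIC))
cv2.imwrite("pics/b_scene.png",cv2.resize(s[205:335,240:440],None,fx=4,fy=4,interpolation=cv2.INTER_CUBIC))
E
```

```text
(no output)
```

View pics/b_top.png

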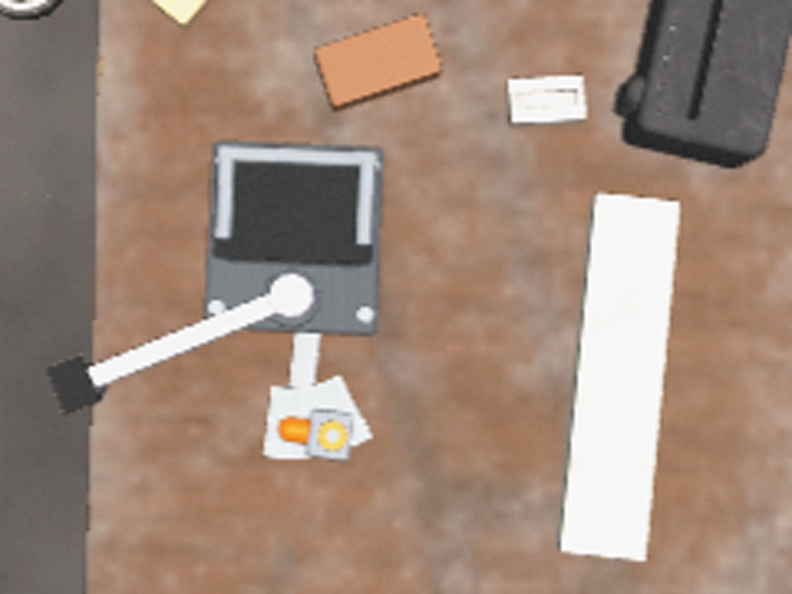

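View pics/b_scene.png

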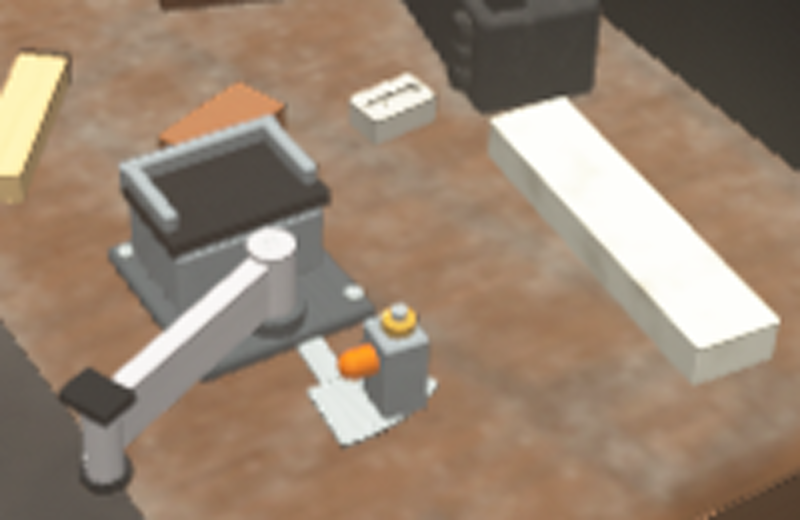

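```bash
cat > m1.py <<'E'
from station import cams
from h import *
ct,cs=cams.calibration("top"),cams.calibration("scene")
T=lambda u,v:(235+u/3.3,170+v/3.3); S=lambda u,v:(240+u/4,205+v/4)
pts=dict(hinge=((291,296),(271,243)),pad=((75,385),(97,395)),s1=((597,194),(490,122)),s2=((680,202),(567,97)),s3=((647,560),(778,323)),s4=((561,551),(695,349)),
lipL=((216,150),(122,170)),lipR=((382,152),(271,121)),knob=((333,436),(399,318)),btn=((280,429),(343,360)),
wax=((378,61),None),gauge=((547,100),(393,105)))
for k,(a,b) in pts.items():
    if b is None: print(k,atz(ct,T(*a),.022));continue
    x,r=tri([ct,cs],[T(*a),S(*b)]);print(k,np.round(x,4),r)
E
python3 m1.py
```

```text
hinge [0.5406 0.367  0.05  ] [[0.3, 0.2], [-0.3, -0.0]]
pad [0.4975 0.4659 0.0493] [[0.2, 0.1], [-0.2, -0.0]]
s1 [0.594  0.2214 0.0219] [[0.2, 0.1], [-0.2, 0.0]]
s2 [0.5905 0.1814 0.0233] [[0.5, 0.3], [-0.5, 0.0]]
s3 [0.4211 0.1969 0.0212] [[-0.3, -0.2], [0.3, -0.0]]
s4 [0.4245 0.2377 0.0233] [[-0.1, -0.1], [0.2, -0.0]]
lipL [0.6064 0.4021 0.0572] [[0.9, 0.5], [-1.0, -0.1]]
lipR [0.6087 0.327  0.0528] [[-0.3, -0.2], [0.3, 0.0]]
knob [0.4766 0.3463 0.0493] [[0.2, 0.1], [-0.3, 0.0]]
btn [0.4788 0.3706 0.0369] [[0.4, 0.3], [-0.5, -0.0]]
wax [0.65634342 0.32807082 0.022     ]
gauge [0.6405 0.2444 0.0108] [[0.3, 0.2], [-0.3, 0.0]]
```

```bash
python3 - <<'E'
from station import cams
from h import *
ct,cs=cams.calibration("top"),cams.calibration("scene")
# suitcase top corners: top px / scene px
for k,a,b in [("near-left top",(486,408),(509,227)),("far-left top",(530,148),(388,101)),("near right",(597,421),(588,178)),("handle",(580,225),(510,125)),("dark box",(463,150),(366,183))]:
    x,r=tri([ct,cs],[a,b]);print(k,np.round(x,3),r)
for uv in [(390,410),(525,410),(262,362),(478,373),(600,425)]: print(uv,atz(ct,uv,0),atz(ct,uv,.2))
R=lambda u,v:(235+u/3.3,170+v/3.3)
for uv in [(213,143),(382,150),(376,334),(206,318)]: print(atz(ct,R(*uv),.008))
E
python3 - <<'E'
import cv2
t=cv2.imread("pics/a_scene.png")
cv2.imwrite("pics/c.png",cv2.resize(t[80:310,300:600],None,fx=2.5,fy=2.5))
E
```

```text
near-left top [0.348 0.151 0.167] [[-0.3, -0.3], [0.4, -0.1]]
far-left top [0.681 0.115 0.225] [[-2.9, -1.9], [2.4, -0.3]]
near right [0.34  0.023 0.21 ] [[2.9, 2.8], [-3.4, 0.7]]
handle [0.556 0.005 0.199] [[26.4, 23.9], [-26.8, 2.1]]
dark box [0.711 0.146 0.05 ] [[5.1, 3.4], [-4.7, 0.0]]
(390, 410) [0.30774641 0.25688471 0.        ] [0.3491998  0.27936196 0.2       ]
(525, 410) [0.31205439 0.04323164 0.        ] [0.35259014 0.11121885 0.2       ]
(262, 362) [0.37830564 0.46132078 0.        ] [0.4047293  0.44025136 0.2       ]
(478, 373) [0.36813548 0.11763881 0.        ] [0.39672547 0.16977665 0.2       ]
(600, 425) [ 0.29124858 -0.075249    0.        ] [0.33621616 0.01797563 0.2       ]
[0.61647732 0.40734561 0.008     ]
[0.61483789 0.32479525 0.008     ]
[0.52510834 0.32608493 0.008     ]
[0.53108796 0.40856079 0.008     ]
```

View pics/c.png

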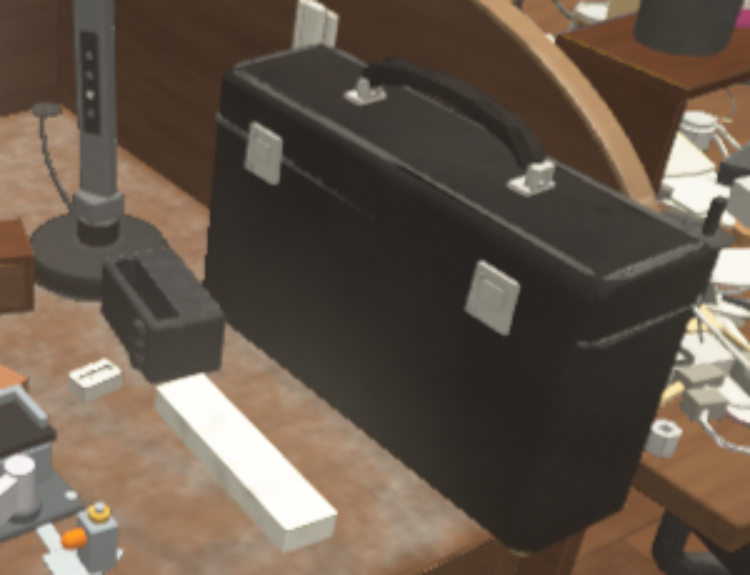

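>>> step_arm([
  {"grip":1,"slide":[0,-0.04,0]},
  {"grip":1,"slide":[0,-0.04,0]},
  {"grip":1,"slide":[0,-0.04,0]},
  {"grip":1,"slide":[0,-0.04,0]},
  {"grip":1,"slide":[0,-0.04,0]},
  {"grip":1,"slide":[-0.0015,0,0.0403],"spin":-4.2},
  {"grip":1,"slide":[-0.0015,0,0.0403],"spin":-4.2},
  {"grip":1,"slide":[-0.0015,0,0.0403],"spin":-4.2},
  {"grip":1,"slide":[-0.0015,0,0.0403],"spin":-4.2},
  {"grip":1,"slide":[-0.0015,0,0.0403],"spin":-4.2},
  {"grip":1,"slide":[-0.0015,0,0.0403],"spin":-4.2},
  {"grip":1,"slide":[-0.0015,0,0.0403],"spin":-4.2},
])

```text
schema error: expected keys grip, slide, spin
```

>>> step_arm([
  {"grip":1,"slide":[0,-0.04,0],"spin":0},
  {"grip":1,"slide":[0,-0.04,0],"spin":0},
  {"grip":1,"slide":[0,-0.04,0],"spin":0},
  {"grip":1,"slide":[0,-0.04,0],"spin":0},
  {"grip":1,"slide":[0,-0.04,0],"spin":0},
  {"grip":1,"slide":[-0.0015,0,0.0403],"spin":-4.2},
  {"grip":1,"slide":[-0.0015,0,0.0403],"spin":-4.2},
  {"grip":1,"slide":[-0.0015,0,0.0403],"spin":-4.2},
  {"grip":1,"slide":[-0.0015,0,0.0403],"spin":-4.2},
  {"grip":1,"slide":[-0.0015,0,0.0403],"spin":-4.2},
  {"grip":1,"slide":[-0.0015,0,0.0403],"spin":-4.2},
  {"grip":1,"slide":[-0.0015,0,0.0403],"spin":-4.2},
])

```text
time_s: 1.15
ee_pos: [0.4069, -0.37, 0.4049]
eef_rot: [-1.571, 0.001, -0.738]
force: [0.7, -0.0, -0.3]
grip_width: 0.0174
```

>>> step_arm([
  {"grip":1,"slide":[-0.0015,0,0.0403],"spin":-4.2},
  {"grip":1,"slide":[-0.0015,0,0.0403],"spin":-4.2},
  {"grip":1,"slide":[-0.0015,0,0.0403],"spin":-4.2},
  {"grip":1,"slide":[-0.0015,0,0.0403],"spin":-4.2},
  {"grip":1,"slide":[-0.0015,0,0.0403],"spin":-4.2},
  {"grip":1,"slide":[-0.0015,0,0.0403],"spin":-4.2},
  {"grip":1,"slide":[-0.0015,0,0.0403],"spin":-4.2},
  {"grip":1,"slide":[-0.0015,0,0.0403],"spin":-4.2},
  {"grip":1,"slide":[-0.0015,0,0.0403],"spin":-4.2},
  {"grip":1,"slide":[-0.0015,0,0.0403],"spin":-4.2},
  {"grip":1,"slide":[-0.0015,0,0.0403],"spin":-4.2},
  {"grip":1,"slide":[-0.0015,0,0.0403],"spin":-4.2},
  {"grip":1,"slide":[-0.0015,0,0.0403],"spin":-6},
  {"grip":1,"slide":[-0.0015,0,0.0403],"spin":-7},
  {"grip":1,"slide":[0,0,0.03],"spin":-7},
  {"grip":1,"slide":[0,0,0],"spin":-7},
  {"grip":1,"slide":[0,0,0],"spin":-7},
  {"grip":1,"slide":[0,0,0],"spin":-7},
])

```text
time_s: 2.65
ee_pos: [0.5155, 0.1832, 0.4052]
eef_rot: [-1.571, 0.0, 0.861]
force: [-0.1, -0.1, 0.7]
grip_width: 0.0006
```

Run:
```python
from station import get_obs, cams
import cv2,numpy as np,pickle
o=get_obs()
for k in ("time_s","qpos","ee_pos","eef_rot","force"): print(k,np.round(o[k],4))
c=cams.calibration("wrist");im=cams.camera("wrist")
pickle.dump(c,open("w1.pkl","wb"));cv2.imwrite("pics/w1.png",im)
```

```text
time_s 2.65
qpos [ 0.2745  0.2346  1.1513 -0.      1.7562 -0.5862]
ee_pos [0.5155 0.1832 0.4052]
eef_rot [-1.5705e+00  4.0000e-04  8.6070e-01]
force [-0.0915 -0.1465  0.7076]
```

View pics/w1.png

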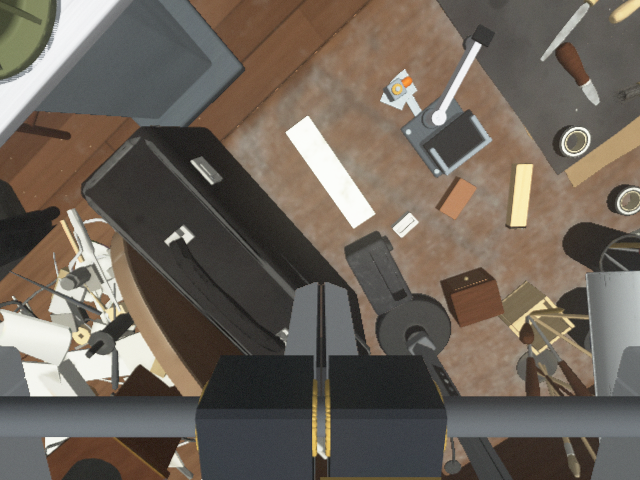

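>>> step_arm([
  {"grip":1,"slide":[0,0,0],"spin":-6.77},
  {"grip":1,"slide":[0,0,0],"spin":-6.77},
  {"grip":1,"slide":[0,0,0],"spin":-6.77},
  {"grip":1,"slide":[0,0,0],"spin":-6.77},
  {"grip":1,"slide":[0,0,0],"spin":-6.77},
  {"grip":1,"slide":[0,0,0],"spin":-6.77},
  {"grip":1,"slide":[0.038,0,-0.003],"spin":0},
  {"grip":1,"slide":[0.038,0,-0.003],"spin":0},
  {"grip":1,"slide":[0.038,0,-0.003],"spin":0},
  {"grip":1,"slide":[0.038,0,-0.003],"spin":0},
  {"grip":1,"slide":[0.038,0,-0.003],"spin":0},
  {"grip":1,"slide":[0.038,0,-0.003],"spin":0},
  {"grip":1,"slide":[0.036,0,-0.003],"spin":0},
  {"grip":1,"slide":[0,0.04,0],"spin":0},
  {"grip":1,"slide":[0,0.04,0],"spin":0},
  {"grip":1,"slide":[0,0.04,0],"spin":0},
  {"grip":1,"slide":[0,0.04,0],"spin":0},
  {"grip":1,"slide":[0,0,0],"spin":0},
])

```text
time_s: 4.2
ee_pos: [0.537, 0.4448, 0.2359]
eef_rot: [-1.56, 0.008, 1.559]
force: [0.8, 0.3, -1.2]
grip_width: 0.0002
```

Run:
```python
from station import get_obs, cams
import cv2,numpy as np,pickle
o=get_obs()
for k in ("time_s","qpos","ee_pos","eef_rot","force"): print(k,np.round(o[k],4))
c=cams.calibration("wrist");im=cams.camera("wrist")
pickle.dump(c,open("w2.pkl","wb"));cv2.imwrite("pics/w2.png",im)
```

```text
time_s 4.2
qpos [ 0.6392  0.6421  0.959  -0.      1.5544 -0.9202]
ee_pos [0.537  0.4448 0.2359]
eef_rot [-1.5598  0.0084  1.5594]
force [ 0.7668  0.2892 -1.2228]
```

View pics/w2.png

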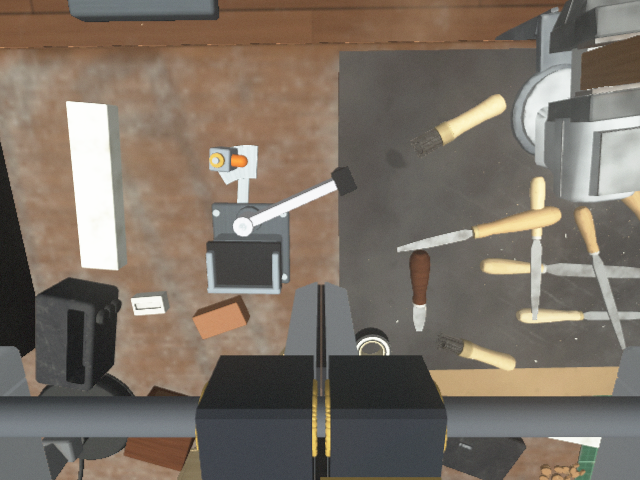

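Run:
```python
import cv2
t=cv2.imread("pics/w2.png")
cv2.imwrite("pics/w2b.png",cv2.resize(t[90:310,40:380],None,fx=2.3,fy=2.3,interpolation=cv2.INTER_CUBIC))
cv2.imwrite("pics/w2c.png",cv2.resize(t[140:310,190:360],None,fx=3.5,fy=3.5,interpolation=cv2.INTER_CUBIC))
from station import get_obs
import numpy as np
o=get_obs();print(o['time_s'],o['ee_pos'],o['eef_rot'])
```

```text
4.25 [0.53804683 0.44546026 0.24167366] [-1.56451535  0.00476265  1.55982626]
```

View pics/w2b.png

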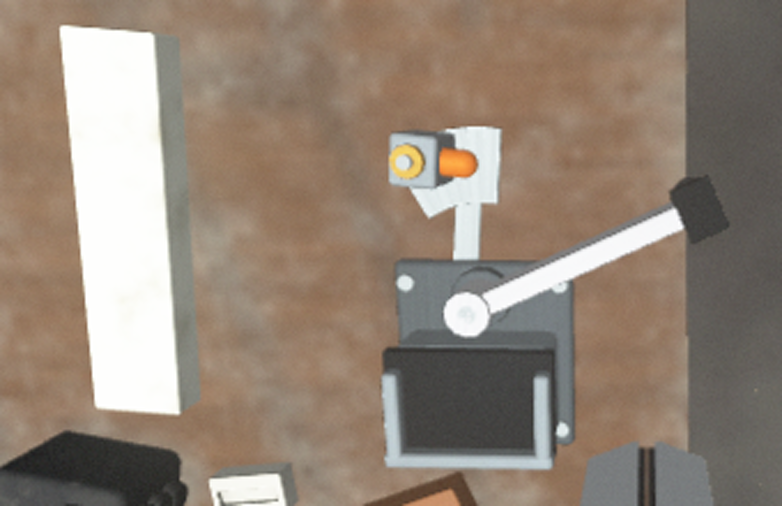

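View pics/w2c.png

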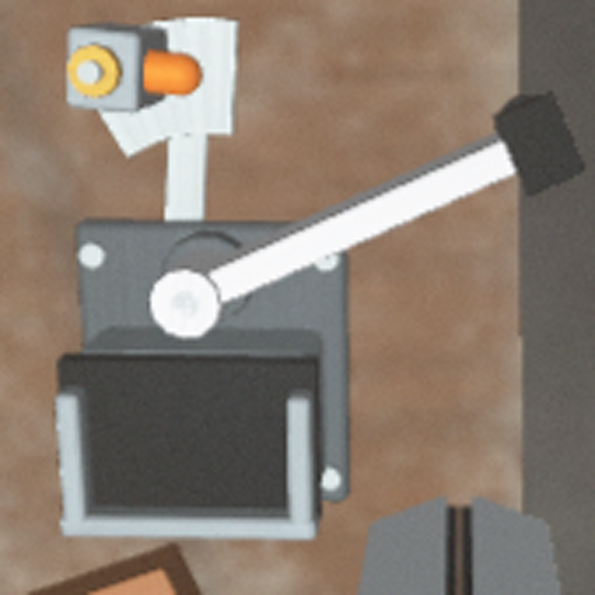

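Run:
```python
from station import cams
from h import *
import pickle
w=pickle.load(open("w2.pkl","rb"));ct,cs=cams.calibration("top"),cams.calibration("scene")
W=lambda a,b:(190+a/3.5,140+b/3.5)
V=lambda a,b:(40+a/2.3,90+b/2.3)
P=lambda n,uv,z:print(n,np.round(atz(w,uv,z),4))
P("hinge",W(186,302),.05);P("pad",W(540,142),.05)
for n,uv,z in [("fL",(62,356),.05),("fR",(319,358),.05),("lipL",(62,533),.058),("lipR",(316,537),.058),("cheekL in",(80,393),.058),("cheekR in",(289,397),.058)]: P(n,W(*uv),z)
for n,uv,z in [("b1",(81,219),.008),("b3",(347,497),.008)]: P(n,W(*uv),z)
P("btn tip",W(200,75),.034);P("block",W(92,72),.055)
for uv in [(60,26),(155,33),(180,414),(95,407)]: P("stone",V(*uv),.022)
T=lambda u,v:(235+u/3.3,170+v/3.3); S=lambda u,v:(240+u/4,205+v/4)
print(tri([ct,cs,w],[T(291,296),S(271,243),W(186,302)]))
print(tri([ct,cs,w],[T(75,385),S(97,395),W(540,142)]))
```

```text
hinge [0.5434 0.3659 0.05  ]
pad [0.4997 0.4647 0.05  ]
fL [0.5588 0.3297 0.05  ]
fR [0.5599 0.4026 0.05  ]
lipL [0.6095 0.3274 0.058 ]
lipR [0.6112 0.4006 0.058 ]
cheekL in [0.5673 0.3363 0.058 ]
cheekR in [0.5689 0.3947 0.058 ]
b1 [0.5268 0.3261 0.008 ]
b3 [0.6188 0.4049 0.008 ]
btn tip [0.4821 0.3706 0.034 ]
block [0.4797 0.3462 0.055 ]
stone [0.424  0.1957 0.022 ]
stone [0.4272 0.2356 0.022 ]
stone [0.5979 0.2198 0.022 ]
stone [0.5941 0.1798 0.022 ]
(array([0.54176036, 0.36650523, 0.04966842]), [[0.6, -0.6], [-0.4, -0.4], [0.6, -1.7]])
(array([0.49861689, 0.46540218, 0.04855812]), [[0.5, -0.6], [-0.2, -0.2], [0.6, -1.4]])
```

Run:
```python
import numpy as np
H=np.array([.542,.3665])
for th in [.3,.38,.42,.5,.6,.7,.8,.9,1.0,1.1,1.2,1.25,1.3,1.35,1.4,1.45,1.5,1.55]:
    q=H+.075*np.array([-np.sin(th),np.cos(th)])+.005*np.array([np.cos(th),np.sin(th)])
    print(th,np.round(q+[.008,.0125],4))
```

```text
0.3 [0.5326 0.4521]
0.38 [0.5268 0.4505]
0.42 [0.524  0.4495]
0.5 [0.5184 0.4472]
0.6 [0.5118 0.4437]
0.7 [0.5055 0.4396]
0.8 [0.4997 0.4348]
0.9 [0.4944 0.4295]
1.0 [0.4896 0.4237]
1.1 [0.4854 0.4175]
1.2 [0.4819 0.4108]
1.25 [0.4804 0.4074]
1.3 [0.4791 0.4039]
1.35 [0.4779 0.4003]
1.4 [0.4769 0.3967]
1.45 [0.4761 0.393 ]
1.5 [0.4755 0.3893]
1.55 [0.4751 0.3856]
```

>>> step_arm([
  {"grip":1,"slide":[0.003,0.0375,0],"spin":0},
  {"grip":1,"slide":[0,0.0375,0],"spin":0},
  {"grip":1,"slide":[0,0.0375,0],"spin":0},
  {"grip":1,"slide":[0,0.0375,0],"spin":0},
  {"grip":1,"slide":[0,0.0375,0],"spin":0},
  {"grip":1,"slide":[0,0.025,0],"spin":0},
  {"grip":1,"slide":[0,0.0125,0],"spin":0},
  {"grip":1,"slide":[0,0,0],"spin":0},
  {"grip":1,"slide":[0,0,0],"spin":0},
  {"grip":1,"slide":[0,0,0],"spin":0},
])

```text
time_s: 5.08
ee_pos: [0.5405, 0.4504, 0.024]
eef_rot: [-1.574, -0.003, 1.562]
force: [-0.0, 0.1, 0.3]
grip_width: 0.0005
```

Run:
```python
from station import get_obs, cams
import cv2,numpy as np,pickle
o=get_obs()
for k in ("time_s","qpos","ee_pos","eef_rot","force"): print(k,np.round(o[k],4))
im=cams.camera("top");im2=cams.camera("scene")
cv2.imwrite("pics/d.png",np.hstack([cv2.resize(im[190:330,220:360],(400,400)),cv2.resize(im2[190:350,210:370],(400,400))]))
```

```text
time_s 5.0833
qpos [ 0.6427  0.8139  1.1719  0.      1.1511 -0.9192]
ee_pos [0.5405 0.4504 0.024 ]
eef_rot [-1.5744 -0.0028  1.5619]
force [-0.0166  0.0597  0.2771]
```

View pics/d.png

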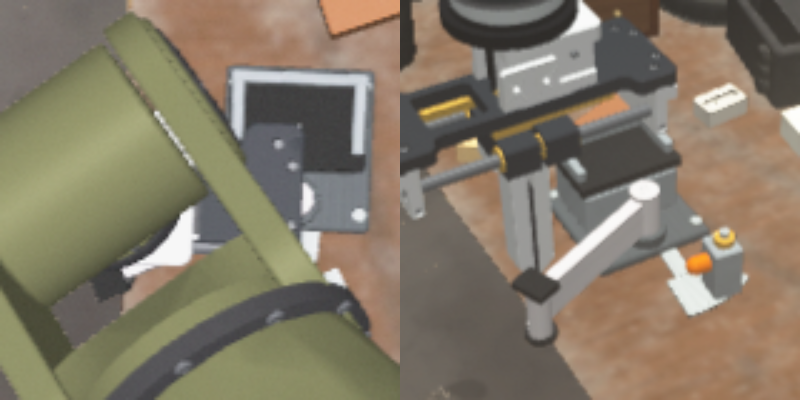

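>>> step_arm([
  {"grip":1,"slide":[0,0,0.003],"spin":0},
  {"grip":1,"slide":[0,0,0.003],"spin":0},
  {"grip":1,"slide":[0,0,0.003],"spin":0},
  {"grip":1,"slide":[0,0,0.003],"spin":0},
  {"grip":1,"slide":[0,0,0.002],"spin":0},
  {"grip":1,"slide":[0,0,0.002],"spin":0},
  {"grip":1,"slide":[-0.0005,0,0.002],"spin":0},
  {"grip":1,"slide":[-0.001,0,0.002],"spin":0},
])

```text
time_s: 5.85
ee_pos: [0.5197, 0.448, 0.0209]
eef_rot: [-1.573, -0.001, 1.562]
force: [6.5, 1.0, -1.3]
grip_width: 0.0005
```

>>> step_arm([
  {"grip":1,"slide":[-0.0022,0,0.004],"spin":0},
  {"grip":1,"slide":[-0.0022,0,0.004],"spin":0},
  {"grip":1,"slide":[-0.002,0,0.0032],"spin":0},
  {"grip":1,"slide":[-0.002,0,0.0032],"spin":0},
  {"grip":1,"slide":[-0.0024,0,0.0029],"spin":0},
  {"grip":1,"slide":[-0.0024,0,0.0029],"spin":0},
  {"grip":1,"slide":[-0.0027,0,0.0027],"spin":0},
  {"grip":1,"slide":[-0.0027,0,0.0027],"spin":0},
])

```text
time_s: 6.52
ee_pos: [0.494, 0.4298, 0.021]
eef_rot: [-1.573, -0.001, 1.562]
force: [5.3, 2.4, -0.9]
grip_width: 0.0004
```

>>> step_arm([
  {"grip":1,"slide":[-0.0029,0,0.0023],"spin":0},
  {"grip":1,"slide":[-0.0029,0,0.0023],"spin":0},
  {"grip":1,"slide":[-0.0031,0,0.0021],"spin":0},
  {"grip":1,"slide":[-0.0031,0,0.0021],"spin":0},
  {"grip":1,"slide":[-0.0033,0,0.0017],"spin":0},
  {"grip":1,"slide":[-0.0033,0,0.0017],"spin":0},
  {"grip":1,"slide":[-0.0017,0,0.0007],"spin":0},
  {"grip":1,"slide":[-0.0017,0,0.0007],"spin":0},
])

```text
time_s: 7.18
ee_pos: [0.4801, 0.4083, 0.0211]
eef_rot: [-1.573, -0.002, 1.562]
force: [4.6, 4.2, -0.7]
grip_width: 0.0004
```

>>> step_arm([
  {"grip":1,"slide":[-0.0015,0,0.0005],"spin":0},
  {"grip":1,"slide":[-0.0015,0,0.0005],"spin":0},
  {"grip":1,"slide":[-0.0015,0,0.0005],"spin":0},
  {"grip":1,"slide":[-0.0015,0,0.0004],"spin":0},
])

```text
time_s: 7.52
ee_pos: [0.478, 0.4025, 0.021]
eef_rot: [-1.573, -0.002, 1.562]
force: [3.7, 4.8, -0.9]
grip_width: 0.0003
```

>>> step_arm([
  {"grip":1,"slide":[-0.001,0,0.0003],"spin":0},
  {"grip":1,"slide":[-0.001,0,0.0003],"spin":0},
])

```text
time_s: 7.68
ee_pos: [0.4773, 0.4005, 0.0211]
eef_rot: [-1.573, -0.002, 1.562]
force: [2.7, 4.2, -0.8]
grip_width: 0.0002
```

>>> step_arm([
  {"grip":1,"slide":[-0.001,0,0.0003],"spin":0},
])

```text
time_s: 7.77
ee_pos: [0.477, 0.3995, 0.021]
eef_rot: [-1.573, -0.002, 1.562]
force: [3.9, 4.6, -0.7]
grip_width: 0.0005
```

>>> step_arm([
  {"grip":1,"slide":[-0.001,0,0.0002],"spin":0},
])

```text
time_s: 7.85
ee_pos: [0.4768, 0.3985, 0.021]
eef_rot: [-1.573, -0.002, 1.562]
force: [3.3, 4.9, -0.8]
grip_width: 0.0005
```

>>> step_arm([
  {"grip":1,"slide":[-0.001,0,0.0002],"spin":0},
])

```text
time_s: 7.93
ee_pos: [0.4766, 0.3976, 0.021]
eef_rot: [-1.573, -0.002, 1.562]
force: [2.3, 4.6, -0.5]
grip_width: 0.0005
```

>>> step_arm([
  {"grip":1,"slide":[-0.001,0,0.0002],"spin":0},
])

```text
time_s: 8.02
ee_pos: [0.4763, 0.3966, 0.021]
eef_rot: [-1.572, -0.002, 1.562]
force: [2.7, 4.9, -0.4]
grip_width: 0.0008
```

>>> step_arm([
  {"grip":1,"slide":[-0.001,0,0.0002],"spin":0},
])

```text
time_s: 8.1
ee_pos: [0.4761, 0.3956, 0.021]
eef_rot: [-1.572, -0.002, 1.562]
force: [2.0, 5.1, -0.5]
grip_width: 0.0007
```

>>> step_arm([
  {"grip":1,"slide":[-0.0006,0,0.0001],"spin":0},
])

```text
time_s: 8.18
ee_pos: [0.476, 0.395, 0.021]
eef_rot: [-1.572, -0.002, 1.562]
force: [1.9, 5.1, -0.8]
grip_width: 0.0003
```

>>> step_arm([
  {"grip":1,"slide":[-0.0006,0,0.0001],"spin":0},
])

```text
time_s: 8.27
ee_pos: [0.4759, 0.3945, 0.021]
eef_rot: [-1.572, -0.002, 1.562]
force: [2.4, 6.3, -0.2]
grip_width: 0.0002
```

>>> step_arm([
  {"grip":1,"slide":[-0.0006,0,0.0001],"spin":0},
])

```text
time_s: 8.35
ee_pos: [0.4758, 0.394, 0.021]
eef_rot: [-1.573, -0.002, 1.562]
force: [2.6, 6.1, -0.7]
grip_width: 0.0005
```

>>> step_arm([
  {"grip":1,"slide":[-0.0006,0,0.0001],"spin":0},
])

```text
time_s: 8.43
ee_pos: [0.4757, 0.3935, 0.0211]
eef_rot: [-1.573, -0.002, 1.562]
force: [2.4, 7.0, -1.2]
grip_width: 0.0004
```

>>> step_arm([
  {"grip":1,"slide":[-0.0006,0,0.0001],"spin":0},
])

```text
time_s: 8.52
ee_pos: [0.4755, 0.3929, 0.021]
eef_rot: [-1.573, -0.002, 1.562]
force: [2.2, 7.7, -0.9]
grip_width: 0.0003
```

>>> step_arm([
  {"grip":1,"slide":[-0.0006,0,0.0001],"spin":0},
])

```text
time_s: 8.6
ee_pos: [0.4754, 0.3923, 0.0211]
eef_rot: [-1.573, -0.003, 1.562]
force: [3.0, 7.7, -1.2]
grip_width: -0.0
```

Button is being compressed (contact at y≈0.3948); full travel should end about y≈0.390.

>>> step_arm([
  {"grip":1,"slide":[-0.0005,0,0.0001],"spin":0},
])

```text
time_s: 8.68
ee_pos: [0.4753, 0.3919, 0.0211]
eef_rot: [-1.573, -0.003, 1.562]
force: [1.9, 7.4, -1.5]
grip_width: 0.0004
```

>>> step_arm([
  {"grip":1,"slide":[-0.0005,0,0],"spin":0},
])

```text
time_s: 8.77
ee_pos: [0.4753, 0.3914, 0.0211]
eef_rot: [-1.573, -0.003, 1.562]
force: [1.6, 8.3, -0.7]
grip_width: 0.0006
```

>>> step_arm([
  {"grip":1,"slide":[-0.0005,0,0],"spin":0},
])

```text
time_s: 8.85
ee_pos: [0.4752, 0.391, 0.0211]
eef_rot: [-1.572, -0.003, 1.562]
force: [1.7, 8.1, -1.2]
grip_width: 0.0006
```

>>> step_arm([
  {"grip":1,"slide":[-0.0004,0,0],"spin":0},
])

```text
time_s: 8.93
ee_pos: [0.4752, 0.3906, 0.021]
eef_rot: [-1.572, -0.003, 1.562]
force: [1.6, 8.4, -0.9]
grip_width: 0.0007
```

>>> step_arm([
  {"grip":1,"slide":[-0.0004,0,0],"spin":0},
])

```text
time_s: 9.02
ee_pos: [0.4751, 0.3903, 0.0211]
eef_rot: [-1.572, -0.003, 1.562]
force: [1.4, 10.0, -0.7]
grip_width: 0.0005
```

>>> step_arm([
  {"grip":1,"slide":[-0.0003,0,0],"spin":0},
])

```text
time_s: 9.1
ee_pos: [0.4751, 0.3901, 0.021]
eef_rot: [-1.572, -0.003, 1.562]
force: [0.0, 10.8, -1.3]
grip_width: 0.0005
```

>>> step_arm([
  {"grip":1,"slide":[-0.0003,0,0],"spin":0},
])

```text
time_s: 9.18
ee_pos: [0.4751, 0.39, 0.0211]
eef_rot: [-1.572, -0.003, 1.562]
force: [1.3, 11.9, -2.2]
grip_width: 0.0001
```

>>> step_arm([
  {"grip":1,"slide":[-0.0003,0,0],"spin":0},
])

```text
time_s: 9.27
ee_pos: [0.4751, 0.3898, 0.0211]
eef_rot: [-1.572, -0.004, 1.562]
force: [1.7, 13.0, -1.8]
grip_width: 0.0003
```

>>> step_arm([
  {"grip":1,"slide":[0,0,0],"spin":0},
])

```text
time_s: 9.35
ee_pos: [0.4751, 0.3898, 0.0211]
eef_rot: [-1.573, -0.004, 1.563]
force: [0.9, 11.6, -1.7]
grip_width: 0.0002
```

>>> step_arm([
  {"grip":1,"slide":[-0.0004,0,0],"spin":0},
])

```text
time_s: 9.43
ee_pos: [0.4751, 0.3896, 0.0211]
eef_rot: [-1.573, -0.004, 1.562]
force: [0.5, 14.6, -3.0]
grip_width: 0.0004
```

>>> step_arm([
  {"grip":1,"slide":[0,0,0],"spin":0},
])

```text
time_s: 9.52
ee_pos: [0.475, 0.3896, 0.0211]
eef_rot: [-1.573, -0.004, 1.563]
force: [1.3, 13.3, -2.6]
grip_width: 0.0004
```

>>> step_arm([
  {"grip":1,"slide":[0.001,0,0],"spin":0},
  {"grip":1,"slide":[0.002,0,0],"spin":0},
  {"grip":1,"slide":[0.005,0,0],"spin":0},
  {"grip":1,"slide":[0.01,0,0],"spin":0},
  {"grip":1,"slide":[0.015,0,0],"spin":0},
  {"grip":1,"slide":[0,-0.03,0],"spin":0},
  {"grip":1,"slide":[0,-0.04,0],"spin":0},
  {"grip":1,"slide":[0,-0.04,0],"spin":0},
  {"grip":1,"slide":[0,-0.04,0],"spin":0},
  {"grip":1,"slide":[0,-0.04,0],"spin":0},
  {"grip":1,"slide":[0,-0.04,0],"spin":0},
  {"grip":1,"slide":[-0.04,0,0],"spin":0},
  {"grip":1,"slide":[-0.04,0,0],"spin":0},
  {"grip":1,"slide":[-0.04,0,0],"spin":0},
  {"grip":1,"slide":[-0.02,0,0],"spin":0},
  {"grip":1,"slide":[0,0,0],"spin":0},
  {"grip":1,"slide":[0,0,0],"spin":0},
  {"grip":1,"slide":[0,0,0],"spin":0},
])

```text
time_s: 11.02
ee_pos: [0.4742, 0.2815, 0.2505]
eef_rot: [-1.571, -0.0, 1.563]
force: [0.0, -0.3, -0.6]
grip_width: 0.0005
```

Run:
```python
from station import get_obs, cams
import cv2,numpy as np,pickle
o=get_obs()
for k in ("time_s","qpos","ee_pos","eef_rot","force"): print(k,np.round(o[k],4))
c=cams.calibration("wrist");im=cams.camera("wrist")
pickle.dump(c,open("w3.pkl","wb"));cv2.imwrite("pics/w3.png",im)
im=cams.camera("scene");cv2.imwrite("pics/s3.png",im)
```

```text
time_s 11.0167
qpos [ 4.6930e-01  2.7240e-01  1.4513e+00  2.0000e-04  1.4178e+00 -1.0933e+00]
ee_pos [0.4742 0.2815 0.2505]
eef_rot [-1.5708e+00 -2.0000e-04  1.5626e+00]
force [ 0.0187 -0.2688 -0.5596]
```

View pics/w3.png

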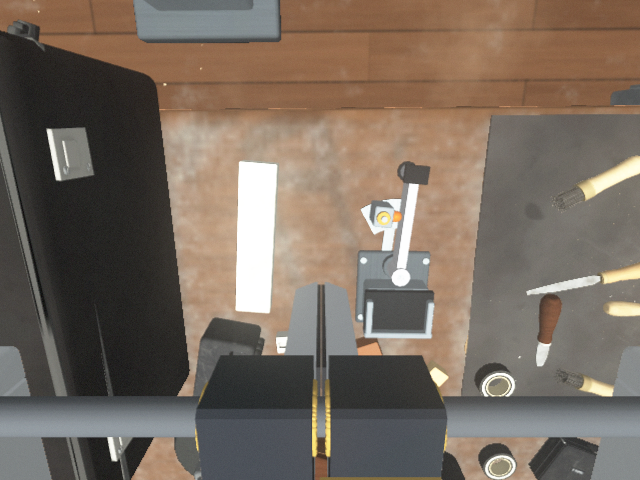

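View pics/s3.png

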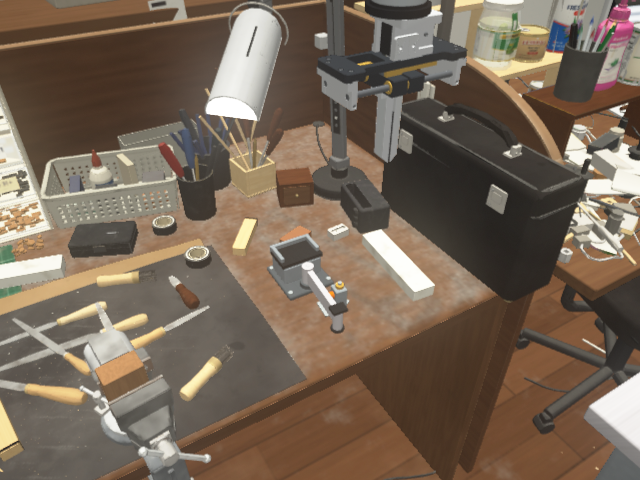

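Run:
```python
import cv2
t=cv2.imread("pics/w3.png")
cv2.imwrite("pics/w3b.png",cv2.resize(t[140:350,130:440],None,fx=2.5,fy=2.5,interpolation=cv2.INTER_CUBIC))
cv2.imwrite("pics/w3c.png",cv2.resize(t[150:345,345:445],None,fx=4,fy=3,interpolation=cv2.INTER_CUBIC))
```

```text
(no output)
```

View pics/w3b.png

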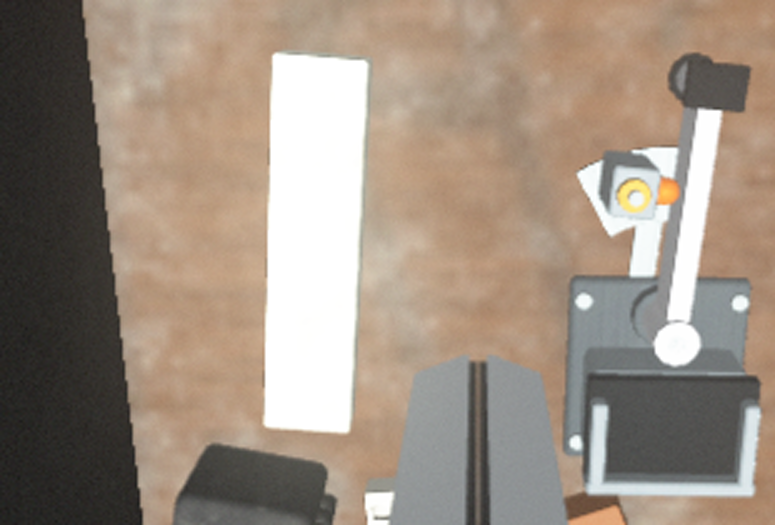

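View pics/w3c.png

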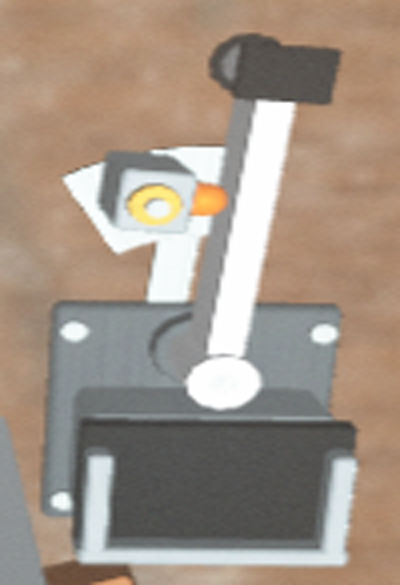

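Run:
```python
from h import *
import pickle
w=pickle.load(open("w3.pkl","rb"))
U=lambda a,b:(130+a/2.5,140+b/2.5)
Z=lambda a,b:(345+a/4,150+b/3)
P=lambda n,uv,z:print(n,np.round(atz(w,uv,z),4))
P("case1",U(83,20),0);P("case2",U(115,270),0);P("case3",U(143,525),0)
s=np.array([atz(w,U(*uv),.022) for uv in [(273,53),(368,60),(351,433),(263,428)]]);print(np.round(s,4));print(s.mean(0),np.arctan2(*( (s[3]+s[2]-s[0]-s[1])[[1,0]])))
P("hinge",Z(224,383),.05);P("pad",Z(287,74),.05)
P("fL",Z(77,422),.05);P("fR",Z(355,424),.05);P("lipL",Z(77,560),.058);P("lipR",Z(346,562),.058)
P("chLin",Z(112,455),.058);P("chRin",Z(330,455),.058)
P("box corner",U(320,462),.05); P("boxc z.06",U(320,462),.06)
```

```text
case1 [0.4104 0.1095 0.    ]
case2 [0.5243 0.1104 0.    ]
case3 [0.6601 0.1092 0.    ]
[[0.4234 0.1958 0.022 ]
 [0.4266 0.2353 0.022 ]
 [0.5982 0.2206 0.022 ]
 [0.5953 0.1795 0.022 ]]
[0.51086439 0.20778908 0.022     ] -0.08984415376608532
hinge [0.5435 0.3649 0.05  ]
pad [0.4355 0.3747 0.05  ]
fL [0.5582 0.3263 0.05  ]
fR [0.5595 0.4008 0.05  ]
lipL [0.6088 0.3267 0.058 ]
lipR [0.6102 0.3999 0.058 ]
chLin [0.5673 0.3349 0.058 ]
chRin [0.5677 0.3925 0.058 ]
box corner [0.598  0.2104 0.05  ]
boxc z.06 [0.5926 0.2123 0.06  ]
```

Run:
```python
from h import *
import pickle,cv2
w=pickle.load(open("w3.pkl","rb"));w2=pickle.load(open("w2.pkl","rb"))
t=cv2.imread("pics/w3.png");t2=cv2.imread("pics/w2.png");s=cv2.imread("pics/s3.png")
a=cv2.resize(t[190:240,350:420],None,fx=8,fy=8,interpolation=cv2.INTER_CUBIC)
b=cv2.resize(s[265:335,300:360],None,fx=6,fy=6,interpolation=cv2.INTER_CUBIC)
cv2.imwrite("pics/blk.png",a);cv2.imwrite("pics/blk_s.png",b)
```

```text
(no output)
```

View pics/blk.png

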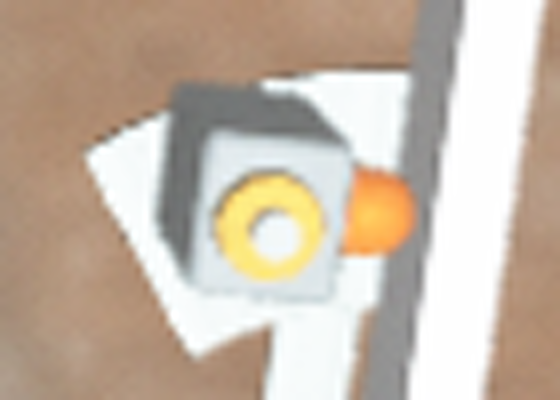

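View pics/blk_s.png

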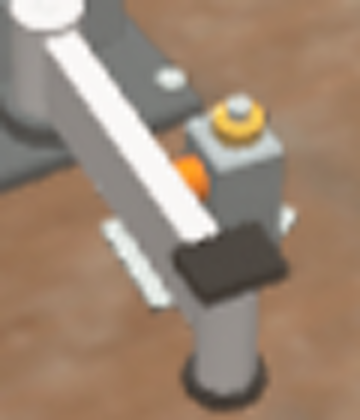

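Run:
```python
from h import *
from station import cams
import pickle
w=pickle.load(open("w3.pkl","rb"));cs=cams.calibration("scene")
A=lambda a,b:(350+a/8,190+b/8);B=lambda a,b:(300+a/6,265+b/6)
H=np.array([.5435,.3653]);y=-.02
def st(p): d=p[:2]-H; return np.round([np.cos(y)*d[0]+np.sin(y)*d[1],-np.sin(y)*d[0]+np.cos(y)*d[1],p[2]],4)
for z in (.045,.052):
    print(z,[st(atz(w,A(*c),z)).tolist() for c in [(207,133),(352,148),(330,300),(190,288)]])
print("legface top",[st(atz(w,A(*c),.044)).tolist() for c in [(464,0),(543,0),(410,400),(485,400)]])
for n,a,b in [("knob",(275,235),(238,105)),("c1",(352,148),(235,165)),("c0",(207,133),(282,150)),("c3",(330,300),(190,128))]:
    x,r=tri([w,cs],[A(*a),B(*b)]);print(n,np.round(x,4),st(x),r)
```

```text
0.045 [[-0.075, -0.0304, 0.045], [-0.0733, -0.0118, 0.045], [-0.0533, -0.0133, 0.045], [-0.0547, -0.0315, 0.045]]
0.052 [[-0.0763, -0.0314, 0.052], [-0.0747, -0.0132, 0.052], [-0.0551, -0.0147, 0.052], [-0.0564, -0.0325, 0.052]]
legface top [[-0.0922, 0.0012, 0.044], [-0.0923, 0.0111, 0.044], [-0.0397, -0.0018, 0.044], [-0.0399, 0.008, 0.044]]
knob [0.4797 0.3444 0.0504] [-0.0633 -0.0221  0.0504] [[-0.2, -0.3], [-0.2, -0.1]]
c1 [0.4688 0.3539 0.0433] [-0.0745 -0.0129  0.0433] [[-1.3, -1.5], [-1.2, -0.5]]
c0 [0.4689 0.3371 0.0396] [-0.074  -0.0296  0.0396] [[-0.1, -0.1], [-0.1, -0.0]]
c3 [0.4904 0.3533 0.0387] [-0.0528 -0.0131  0.0387] [[-0.9, -1.0], [-0.8, -0.4]]
```

>>> step_arm([
  {"grip":-1,"slide":[-0.0316,0,-0.0185],"spin":4.7},
  {"grip":-1,"slide":[-0.0316,0,-0.0185],"spin":0},
  {"grip":-1,"slide":[0,0.0375,0],"spin":0},
  {"grip":-1,"slide":[0,0.0375,0],"spin":0},
  {"grip":-1,"slide":[0,0.0375,0],"spin":0},
  {"grip":-1,"slide":[0,0.0375,0],"spin":0},
  {"grip":-1,"slide":[0,0,0],"spin":0},
  {"grip":-1,"slide":[0,0,0],"spin":0},
  {"grip":-1,"slide":[0,0,0],"spin":0},
  {"grip":-1,"slide":[0,0,0],"spin":0},
])

```text
time_s: 11.95
ee_pos: [0.5091, 0.2164, 0.103]
eef_rot: [-1.574, -0.002, 1.481]
force: [-0.2, 0.4, -0.2]
grip_width: 0.0635
```

Run:
```python
from station import get_obs, cams
import cv2,numpy as np,pickle
o=get_obs()
for k in ("time_s","qpos","ee_pos","eef_rot","force","grip_width"): print(k,np.round(o[k],4))
c=cams.calibration("wrist");im=cams.camera("wrist")
pickle.dump(c,open("w4.pkl","wb"));cv2.imwrite("pics/w4.png",im)
im=cams.camera("scene");cv2.imwrite("pics/s4.png",cv2.resize(im[100:340,260:580],None,fx=2.4,fy=2.4))
```

```text
time_s 11.95
qpos [ 0.3358  0.4096  1.6246  0.      1.1036 -1.1449]
ee_pos [0.5091 0.2164 0.103 ]
eef_rot [-1.5742 -0.0016  1.4807]
force [-0.2306  0.3707 -0.1873]
grip_width 0.0635
```

View pics/w4.png

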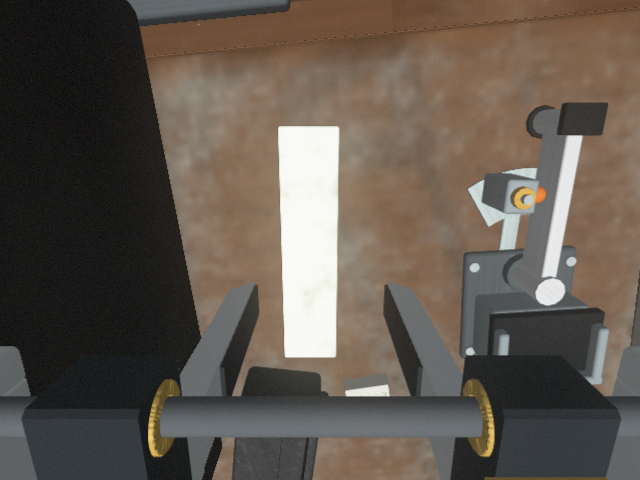

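View pics/s4.png

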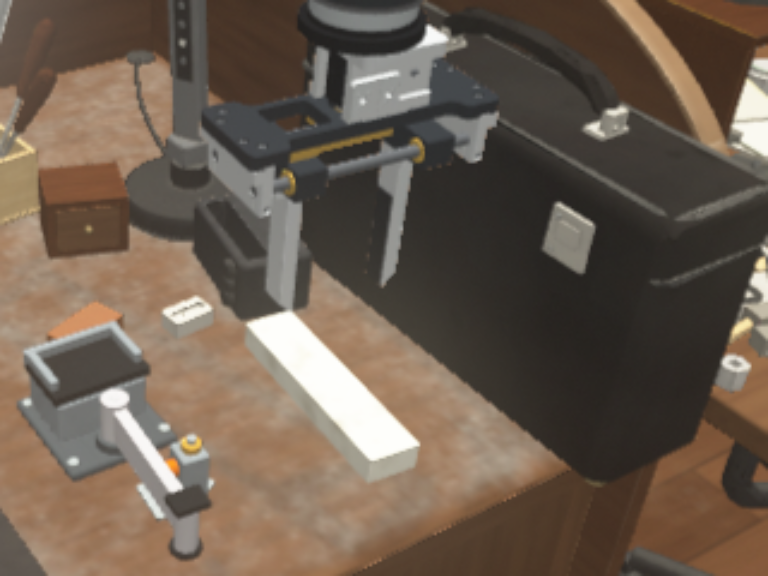

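>>> step_arm([
  {"grip":-1,"slide":[0,0,0],"spin":0},
  {"grip":-1,"slide":[0,0,0],"spin":0},
  {"grip":-1,"slide":[0,0,0],"spin":0},
  {"grip":-1,"slide":[0,0,0],"spin":0},
  {"grip":-1,"slide":[0,0,0],"spin":0},
  {"grip":-1,"slide":[0,0.02,0],"spin":0},
  {"grip":-1,"slide":[0,0.02,0],"spin":0},
  {"grip":-1,"slide":[0,0.02,0],"spin":0},
])

```text
time_s: 12.72
ee_pos: [0.508, 0.2157, 0.0399]
eef_rot: [-1.571, -0.0, 1.48]
force: [0.8, -0.3, -0.5]
grip_width: 0.0938
```

>>> step_arm([
  {"grip":-1,"slide":[0,0.012,0],"spin":0},
  {"grip":-1,"slide":[0,0.012,0],"spin":0},
  {"grip":-1,"slide":[0,0.008,0],"spin":0},
  {"grip":-1,"slide":[0,0.004,0],"spin":0},
  {"grip":-1,"slide":[0,0,0],"spin":0},
  {"grip":-1,"slide":[0,0,0],"spin":0},
])

```text
time_s: 13.22
ee_pos: [0.5082, 0.2158, 0.0049]
eef_rot: [-1.571, -0.0, 1.48]
force: [-0.2, 0.4, 0.4]
grip_width: 0.0944
```

>>> step_arm([
  {"grip":1,"slide":[0,0,0],"spin":0},
  {"grip":1,"slide":[0,0,0],"spin":0},
  {"grip":1,"slide":[0,0,0],"spin":0},
  {"grip":1,"slide":[0,0,0],"spin":0},
  {"grip":1,"slide":[0,0,0],"spin":0},
  {"grip":1,"slide":[0,0,0],"spin":0},
  {"grip":1,"slide":[0,0,0],"spin":0},
  {"grip":1,"slide":[0,0,0],"spin":0},
  {"grip":1,"slide":[0,0,0],"spin":0},
  {"grip":1,"slide":[0,0,0],"spin":0},
  {"grip":1,"slide":[0,0,0],"spin":0},
  {"grip":1,"slide":[0,0,0],"spin":0},
], force=25)

```text
time_s: 14.22
ee_pos: [0.5079, 0.2156, 0.0045]
eef_rot: [-1.571, 0.0, 1.48]
force: [-0.9, -3.5, 2.8]
grip_width: 0.0401
```

Gripped at 40 mm. Lift and check.

>>> step_arm([
  {"grip":1,"slide":[0,-0.01,0],"spin":0},
  {"grip":1,"slide":[0,-0.03,0],"spin":0},
  {"grip":1,"slide":[0,-0.03,0],"spin":0},
  {"grip":1,"slide":[0,-0.03,0],"spin":0},
  {"grip":1,"slide":[0,-0.02,0],"spin":0},
  {"grip":1,"slide":[0,0,0],"spin":0},
  {"grip":1,"slide":[0,0,0],"spin":0},
  {"grip":1,"slide":[0,0,0],"spin":0},
])

```text
time_s: 14.88
ee_pos: [0.5071, 0.2156, 0.1228]
eef_rot: [-1.569, 0.001, 1.48]
force: [0.2, -0.0, -3.7]
grip_width: 0.0399
```

Run:
```python
from station import get_obs, cams
import cv2,numpy as np,pickle
o=get_obs()
for k in ("time_s","ee_pos","eef_rot","force","moment","grip_width"): print(k,np.round(o[k],4))
c=cams.calibration("wrist");im=cams.camera("wrist")
pickle.dump(c,open("w5.pkl","wb"));cv2.imwrite("pics/w5.png",im)
im=cams.camera("scene");cv2.imwrite("pics/s5r.png",im);cv2.imwrite("pics/s5.png",cv2.resize(im[100:340,260:580],None,fx=2.4,fy=2.4))
```

```text
time_s 14.8833
ee_pos [0.5071 0.2156 0.1228]
eef_rot [-1.5685e+00  8.0000e-04  1.4804e+00]
force [ 0.1955 -0.0471 -3.6915]
moment [ 0.0308 -0.1377 -0.032 ]
grip_width 0.0399
```

View pics/w5.png

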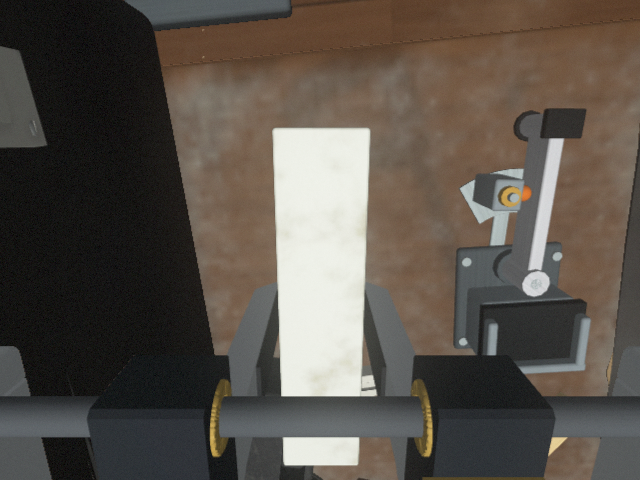

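View pics/s5.png

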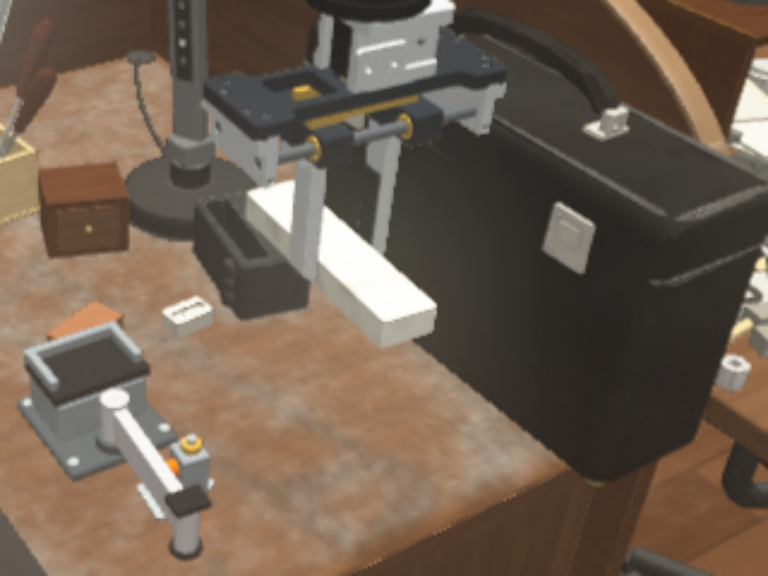

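Run:
```python
from h import *
from station import get_obs,cams
import pickle
w=pickle.load(open("w5.pkl","rb"));cs=cams.calibration("scene")
s=np.array([atz(w,uv,.1403) for uv in [(274,128),(370,128),(358,465),(284,464)]]);print(np.round(s,4),s.mean(0))
S=lambda a,b:(260+a/2.4,100+b/2.4)
a=np.array([tri([w,cs],[u,S(*v)])[0] for u,v in [((274,128),(436,306)),((370,128),(380,323)),((358,465),(247,190))]])
print(np.round(a,4),tri([w,cs],[(274,128),S(436,306)])[1])
w4=pickle.load(open("w4.pkl","rb"))
s=np.array([atz(w4,uv,.022) for uv in [(278,126),(339,126),(336,357),(286,356)]]);print(np.round(s,4),s.mean(0))
for n,uv in [("hinge w4",(550,291))]: print(n,atz(w4,uv,.05))
print(get_obs()['ee_pos'],get_obs()['force'])
```

```text
[[0.4233 0.2031 0.1403]
 [0.4267 0.2418 0.1403]
 [0.5969 0.2263 0.1403]
 [0.5928 0.1874 0.1403]] [0.50991945 0.2146371  0.1403    ]
[[0.4233 0.203  0.1386]
 [0.4274 0.2427 0.1376]
 [0.5964 0.2263 0.1406]] [[0.2, 0.2], [0.1, 0.0]]
[[0.4232 0.1954 0.022 ]
 [0.4267 0.2348 0.022 ]
 [0.5975 0.2195 0.022 ]
 [0.5931 0.181  0.022 ]] [0.51013502 0.20767562 0.022     ]
hinge w4 [0.54227395 0.36348487 0.05      ]
[0.5070886  0.21549681 0.12257018] [-0.37439942  0.21354088 -4.91400269]
```

>>> step_arm([
  {"grip":1,"slide":[0,0,0],"spin":-2.6},
  {"grip":1,"slide":[0.0155,0,0.0008],"spin":0},
  {"grip":1,"slide":[0.0311,0,0.0016],"spin":0},
  {"grip":1,"slide":[0.0311,0,0.0016],"spin":0},
  {"grip":1,"slide":[0.0311,0,0.0016],"spin":0},
  {"grip":1,"slide":[0.031,0,0.0016],"spin":0},
  {"grip":1,"slide":[0.0155,0,0.0008],"spin":0},
  {"grip":1,"slide":[0,0,0],"spin":0},
  {"grip":1,"slide":[0,0,0],"spin":0},
  {"grip":1,"slide":[0,0,0],"spin":0},
  {"grip":1,"slide":[0,0,0],"spin":0},
])

```text
time_s: 15.9
ee_pos: [0.507, 0.3702, 0.1239]
eef_rot: [-1.57, 0.001, 1.525]
force: [0.5, -0.3, -3.9]
grip_width: 0.0399
```

Run:
```python
from station import get_obs, cams
import cv2,numpy as np,pickle
o=get_obs()
for k in ("time_s","ee_pos","eef_rot","force","moment","grip_width"): print(k,np.round(o[k],4))
c=cams.calibration("wrist");im=cams.camera("wrist")
pickle.dump(c,open("w6.pkl","wb"));cv2.imwrite("pics/w6.png",im)
im=cams.camera("scene");cv2.imwrite("pics/s6r.png",im);cv2.imwrite("pics/s6.png",cv2.resize(im[150:350,200:400],None,fx=3,fy=3))
```

```text
time_s 15.9
ee_pos [0.507  0.3702 0.1239]
eef_rot [-1.5701e+00  6.0000e-04  1.5247e+00]
force [ 0.4878 -0.3135 -3.8737]
moment [ 0.0063 -0.1108 -0.0236]
grip_width 0.0399
```

View pics/w6.png

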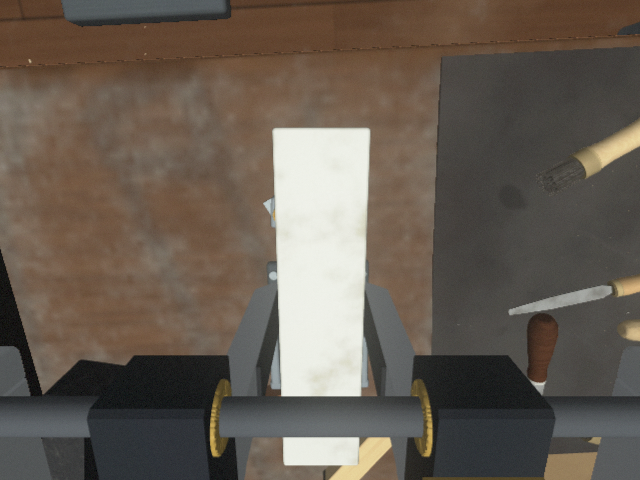

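View pics/s6.png

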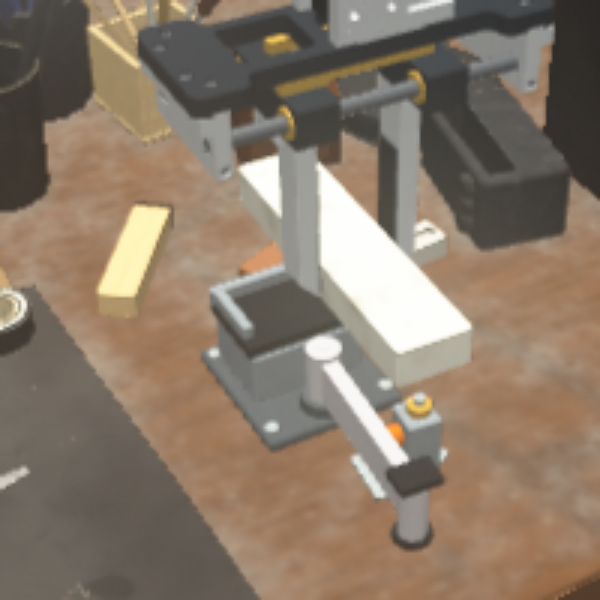

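>>> step_arm([
  {"grip":1,"slide":[0.0005,0.012,0],"spin":0},
  {"grip":1,"slide":[0,0.014,0],"spin":0},
  {"grip":1,"slide":[0,0.014,0],"spin":0},
  {"grip":1,"slide":[0,0.012,0],"spin":0},
  {"grip":1,"slide":[0,0.006,0],"spin":0},
  {"grip":1,"slide":[0,0,0],"spin":0},
  {"grip":1,"slide":[0,0,0],"spin":0},
  {"grip":1,"slide":[0,0,0],"spin":0},
])

```text
time_s: 16.67
ee_pos: [0.5073, 0.3719, 0.0672]
eef_rot: [-1.572, -0.001, 1.526]
force: [0.5, -0.9, -3.7]
grip_width: 0.0396
```

Run:
```python
from station import get_obs, cams
import cv2,numpy as np,pickle
o=get_obs()
for k in ("time_s","ee_pos","force"): print(k,np.round(o[k],4))
im=cams.camera("scene");cv2.imwrite("pics/s7r.png",im);cv2.imwrite("pics/s7.png",cv2.resize(im[200:340,240:380],None,fx=4.2,fy=4.2,interpolation=cv2.INTER_CUBIC))
```

```text
time_s 16.6667
ee_pos [0.5073 0.3719 0.0672]
force [ 0.5267 -0.9331 -3.6656]
```

View pics/s7.png

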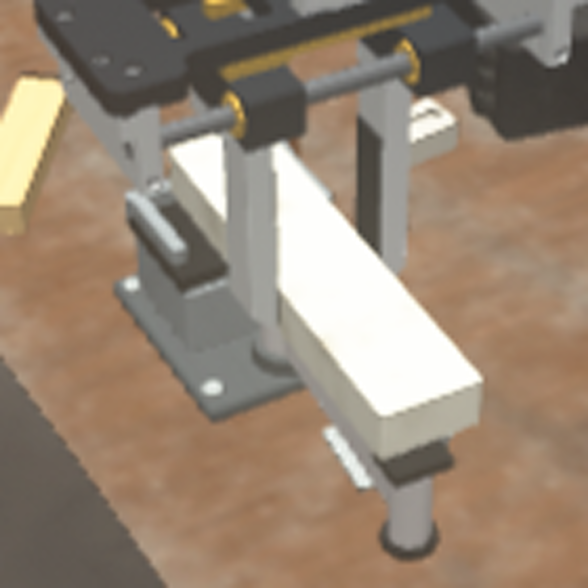

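>>> step_arm([
  {"grip":1,"slide":[0,0.003,0],"spin":0},
  {"grip":1,"slide":[0,0.003,0],"spin":0},
  {"grip":1,"slide":[0,0.002,0],"spin":0},
  {"grip":1,"slide":[0,0.001,0],"spin":0},
  {"grip":1,"slide":[0,0,0],"spin":0},
])

```text
time_s: 17.13
ee_pos: [0.5068, 0.3716, 0.0571]
eef_rot: [-1.57, 0.0, 1.526]
force: [-0.3, -0.2, -4.8]
grip_width: 0.0397
```

>>> step_arm([
  {"grip":1,"slide":[0,0.001,0],"spin":0},
  {"grip":1,"slide":[0,0,0],"spin":0},
])

```text
time_s: 17.3
ee_pos: [0.5069, 0.3717, 0.0563]
eef_rot: [-1.571, 0.0, 1.526]
force: [-0.6, -0.6, -4.0]
grip_width: 0.0396
```

>>> step_arm([
  {"grip":1,"slide":[0,0.001,0],"spin":0},
  {"grip":1,"slide":[0,0,0],"spin":0},
])

```text
time_s: 17.47
ee_pos: [0.5069, 0.3717, 0.0553]
eef_rot: [-1.571, 0.0, 1.526]
force: [0.3, 0.0, -5.1]
grip_width: 0.0401
```

>>> step_arm([
  {"grip":1,"slide":[0,0.0005,0],"spin":0},
  {"grip":1,"slide":[0,0,0],"spin":0},
])

```text
time_s: 17.63
ee_pos: [0.5069, 0.3717, 0.0549]
eef_rot: [-1.571, -0.0, 1.526]
force: [0.3, -0.2, -4.4]
grip_width: 0.04
```

>>> step_arm([
  {"grip":1,"slide":[0,0.0005,0],"spin":0},
  {"grip":1,"slide":[0,0,0],"spin":0},
])

```text
time_s: 17.8
ee_pos: [0.507, 0.3717, 0.0545]
eef_rot: [-1.571, -0.0, 1.526]
force: [0.6, 0.2, -4.2]
grip_width: 0.0401
```

>>> step_arm([
  {"grip":1,"slide":[0,0.0005,0],"spin":0},
  {"grip":1,"slide":[0,0,0],"spin":0},
])

```text
time_s: 17.97
ee_pos: [0.507, 0.3718, 0.0544]
eef_rot: [-1.571, -0.0, 1.526]
force: [-2.8, -1.4, 4.1]
grip_width: 0.04
```

>>> step_arm([
  {"grip":0.05,"slide":[0,0,0],"spin":0},
  {"grip":0.0,"slide":[0,0,0],"spin":0},
  {"grip":-0.1,"slide":[0,0,0],"spin":0},
  {"grip":-0.2,"slide":[0,0,0],"spin":0},
  {"grip":-0.4,"slide":[0,0,0],"spin":0},
  {"grip":-0.4,"slide":[0,0,0],"spin":0},
])

```text
time_s: 18.47
ee_pos: [0.507, 0.3717, 0.0539]
eef_rot: [-1.571, -0.0, 1.526]
force: [-0.2, -0.2, -0.1]
grip_width: 0.0646
```

Run:
```python
from station import get_obs, cams
import cv2,numpy as np,pickle
o=get_obs()
for k in ("time_s","ee_pos","force","grip_width"): print(k,np.round(o[k],4))
im=cams.camera("scene");cv2.imwrite("pics/s8.png",cv2.resize(im[200:340,240:380],None,fx=4.2,fy=4.2,interpolation=cv2.INTER_CUBIC))
```

```text
time_s 18.4667
ee_pos [0.507  0.3717 0.0539]
force [-0.1717 -0.1535 -0.1366]
grip_width 0.0646
```

View pics/s8.png

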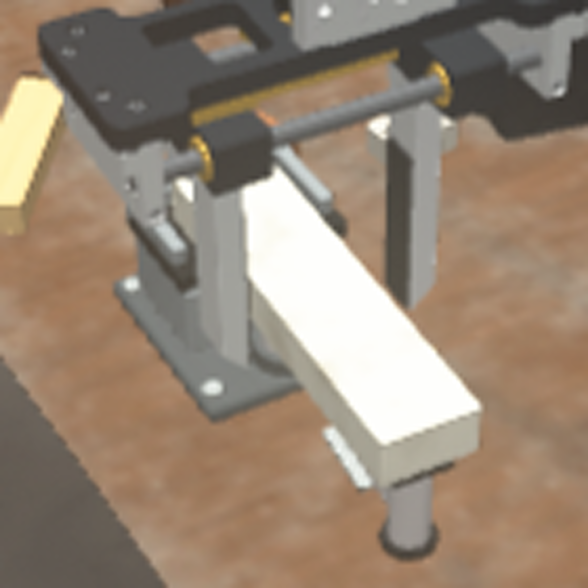

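>>> step_arm([
  {"grip":-0.4,"slide":[0,-0.005,0],"spin":0},
  {"grip":-0.4,"slide":[0,-0.015,0],"spin":0},
  {"grip":-0.4,"slide":[0,-0.03,0],"spin":0},
  {"grip":-0.4,"slide":[0,-0.04,0],"spin":0},
  {"grip":-0.4,"slide":[0,-0.04,0],"spin":0},
  {"grip":-0.4,"slide":[0,-0.04,0],"spin":0},
  {"grip":-0.4,"slide":[-0.03,0,0],"spin":0},
  {"grip":-0.4,"slide":[-0.04,0,0],"spin":0},
  {"grip":-0.4,"slide":[-0.04,0,0],"spin":0},
  {"grip":-0.4,"slide":[0,0,0],"spin":0},
  {"grip":-0.4,"slide":[0,0,0],"spin":0},
  {"grip":-0.4,"slide":[0,0,0],"spin":0},
  {"grip":-0.4,"slide":[0,0,0],"spin":0},
])

```text
time_s: 19.6
ee_pos: [0.502, 0.2627, 0.224]
eef_rot: [-1.571, -0.0, 1.526]
force: [-0.3, 0.3, 0.7]
grip_width: 0.0659
```

Run:
```python
from station import get_obs, cams
import cv2,numpy as np,pickle
o=get_obs()
for k in ("time_s","ee_pos","force","grip_width"): print(k,np.round(o[k],4))
c=cams.calibration("wrist");im=cams.camera("wrist")
pickle.dump(c,open("w9.pkl","wb"));cv2.imwrite("pics/w9.png",im)
cv2.imwrite("pics/w9b.png",cv2.resize(im[130:350,300:500],None,fx=2.7,fy=2.7,interpolation=cv2.INTER_CUBIC))
im=cams.camera("scene");cv2.imwrite("pics/s9.png",cv2.resize(im[200:340,240:380],None,fx=4.2,fy=4.2,interpolation=cv2.INTER_CUBIC))
```

```text
time_s 19.6
ee_pos [0.502  0.2627 0.224 ]
force [-0.3279  0.3136  0.7316]
grip_width 0.0659
```

View pics/w9b.png

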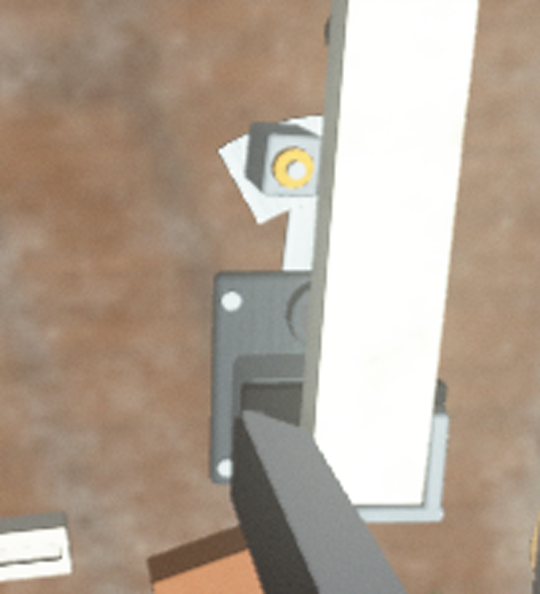

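View pics/s9.png

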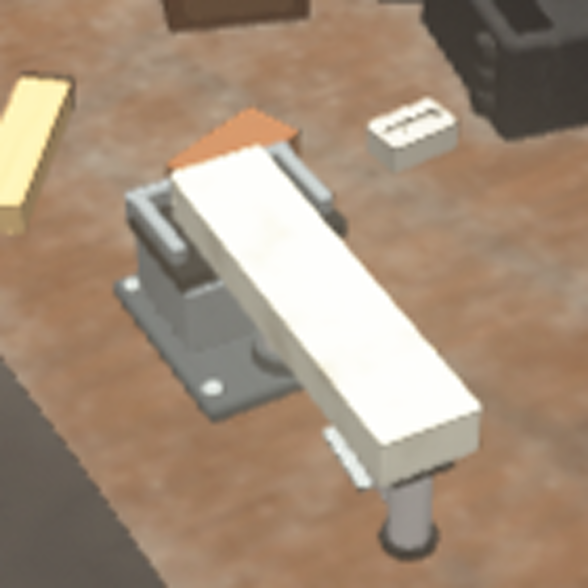

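View pics/w9.png

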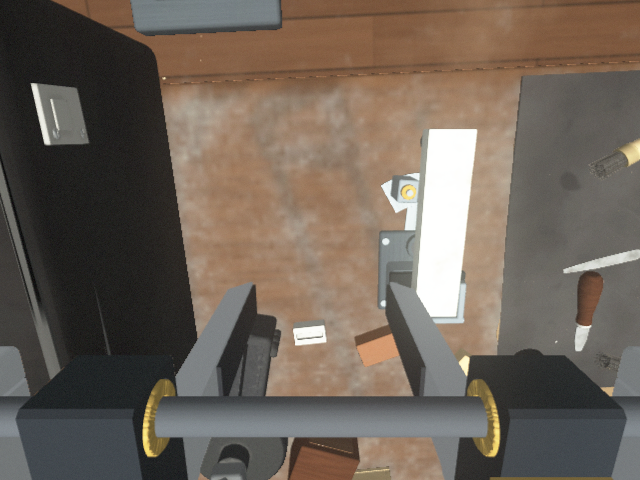

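Run:
```python
from station import get_obs, cams
import cv2
im=cams.camera("top");cv2.imwrite("pics/t9.png",im)
cv2.imwrite("pics/t9b.png",cv2.resize(im[160:350,235:415],None,fx=3.2,fy=3.2,interpolation=cv2.INTER_CUBIC))
```

```text
(no output)
```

View pics/t9b.png

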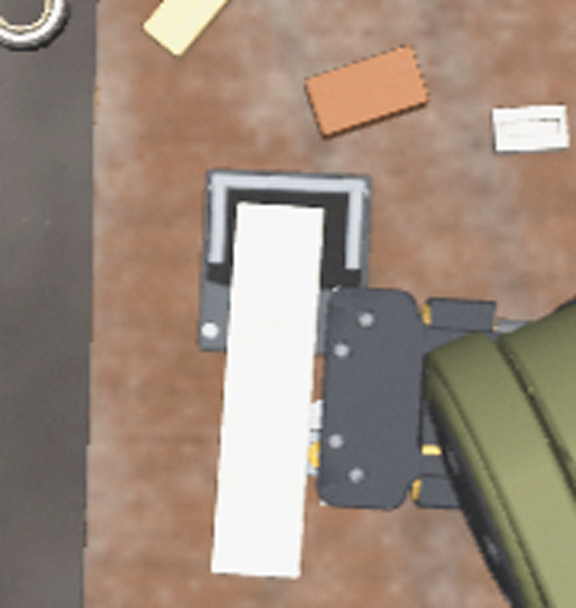

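Run:
```python
from h import *
from station import cams
ct,cs=cams.calibration("top"),cams.calibration("scene")
T=lambda u,v:(235+u/3.2,160+v/3.2);S=lambda a,b:(240+a/4.2,200+b/4.2)
H=np.array([.5406,.367]);y=-.02
P=[]
for a,b in [((237,202),(172,180)),((323,208),(262,148)),((298,577),(480,408)),((212,573),(385,445))]:
    x,r=tri([ct,cs],[T(*a),S(*b)]);P.append(x);print(np.round(x,4),r)
m=np.mean(P,0);d=m[:2]-H;print(m,"stand",np.cos(y)*d[0]+np.sin(y)*d[1],-np.sin(y)*d[0]+np.cos(y)*d[1]);l=P[0]+P[1]-P[2]-P[3];print("yaw",np.arctan2(l[1],l[0]),"pitch",l[2]/np.hypot(*l[:2]))
# wax/gauge shift
T0=lambda u,v:(235+u/3.3,170+v/3.3)
print(atz(ct,T0(378,61),.022)-atz(ct,T(367,91),.022), atz(ct,T0(547,100),.015)-atz(ct,T(531,129),.015))
```

```text
[0.5937 0.3884 0.07  ] [[0.9, 0.5], [-0.9, -0.0]]
[0.5918 0.3485 0.0717] [[0.6, 0.3], [-0.6, -0.0]]
[0.4212 0.3572 0.0726] [[0.1, 0.1], [-0.2, 0.0]]
[0.4219 0.3961 0.0736] [[0.6, 0.4], [-0.7, -0.0]]
[0.50712772 0.37252625 0.07197714] stand -0.03357610176211307 0.004855747392880598
yaw -0.04801714592365536 pitch -0.01276316884444883
[-8.12022252e-05  2.24888692e-04  0.00000000e+00] [8.98261885e-06 2.88720922e-04 0.00000000e+00]
```

```bash
python3 -c "
from station import hand_in,get_obs
print(get_obs()['time_s']);print(hand_in())"
```

```text
19.75
the job is handed in; nothing more can be done
None
```

The leg is against its stop and the stone is lying as a bridge on the stand; I handed the job in at 19.75 s. No verdict is reported.

**Leg:** I pushed it with closed fingers against about 5 N of hinge friction. The button began to give at TCP y ≈ 0.395 m. After about 5 mm more at the finger (expected about 4.8) the force rose steeply, so I stopped. The highest force I read was about 15 N, against the 22 N limit. These readings came at the end of each move, so a brief higher peak between them would not show. After backing off, the pictures showed the leg resting on the button.

**Stone:** I gripped it and set it down with about 8 N on the stand. I placed it about 5 mm to the +y side so it would clear the clamp knob on top of the stop block.

Last checks, from the top and scene cameras with the arm clear:

| Check | Measured | Allowed |
|---|---|---|
| Stone centre, stand x | −33.6 mm | −47 to −22 mm |
| Stone centre, stand y | +4.9 mm | ±15 mm |
| Stone centre height (top measured at 72 mm) | 61 mm | 57 to 65 mm |
| Tilt (within measurement noise) | about 0.013 rad | below 0.06 rad |
| Turn relative to the stand | about 0.03 rad | below 0.15 rad |
| Wax and gauge movement | under 0.5 mm | 20 mm |

- **Camera disagreement:** the wrist camera and the fixed cameras disagreed by about 3 mm in x, on both the stand and the stone. It largely cancels between them.
- **Not checked directly:** I could not measure the button depth after placing the stone, because the stone hides it. I inferred it is still in from the earlier push.

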